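# Check a brake caliper's pad gap with a blade gauge

## Task

Pull the cabinet's drawer right out to its stop, take out the flat gauge with the orange fin and leave the drawer out, with its other contents still in it. Then lay the gauge flat on the aluminium block in front of the black brake caliper and slide it, tip first, into the pad gap until the caliper's front face lies across the green band: all the bare steel is inside and all the red is still outside. Leave it lying there, and do not knock over or push aside anything else.

Things in the scene. Friction and masses are not known exactly. Their poses are not given: they have to be found in the camera images.
- gauge: The gauge, 120 g: flat blade 83 long (x) x 36 wide x 6 thick, upright orange fin at its tail. Origin: centre of the blade's underside; +x to the tip, z up. From the tip (x = 41.5) back: bare steel 55 (to x = -13.5), green band 10 (to -23.5), red 18 (to -41.5). Starts lying in the drawer, tip towards the drawer's left (+y), give or take 25 degrees.
- gauge_tip (a point): Middle of the tip edge of the gauge at its underside, 41.5 ahead of the gauge's origin; axes as the gauge.
- gauge_fin (a point): Centre of the orange fin, 35.5 behind the gauge's origin, 21 above its underside. Fin: 12 thick along the gauge's x (-41.5 to -29.5), 30 wide along y, standing from 6 to 36 above the underside. Its rear face is flush with the blade's tail end and good to push on.
- caliper_mouth (a point): Middle of the lower edge of the pad gap's mouth, in the caliper's front face, 30 above the bench; x points straight into the gap, away from the robot, z up. The gap is 41 wide, 11 high, 80 deep; its floor is one level surface with the aluminium block in front, which runs out 125 before the mouth and is 110 wide.
- caliper: Black brake caliper, fixed: 100 long, 120 wide, 85 high. Origin on the bench, 105 behind the mouth (same axes). Two silver ears flank the mouth: x = -30 to 0 from it, inner faces 41 apart, 26 high above the block, then flared ends to x = -48, 70 apart. With the gauge home its fin is about 11 from the front face: no finger fits between. Caliper and cabinet may swap sides.
- cabinet_drawer0 (a joint): Drawer travel in m: 0 shut, 0.146 at its stop. It slides towards the cabinet's front (the robot's side) and starts slightly ajar (0.01 to 0.03, its front part open to view from above). Light friction (about 1 N).
- cabinet_drawer0_handle (a point): Middle of the drawer's handle: a level steel bar 11 thick and 120 long along y, 35 in front of the drawer's front panel and 47 above the bench; x points from the handle into the cabinet (the drawer pulls along -x). The panel's top edge is 74 above the bench, the cabinet's top 85.
- drawer_floor (a point): Centre of the drawer's inner floor, 22 above the bench; x into the cabinet. The inside is 170 long (x) and 198 wide (y), the side walls 41 high; the front panel's rear face is 85 before this point.
- cabinet: Red parts cabinet, fixed, 215 deep (x) x 240 wide (y) x 85 high. Origin: centre of its underside; its front looks along -x.
- drawer_pad: Bystander at the back of the drawer: a small brake pad 42 x 22 x 10 lying flat; origin at the centre of its underside.
- socket: Bystander in the drawer: steel socket, 22 across, 30 high, standing; origin at the centre of its underside.
- piston: Bystander standing beside the caliper: aluminium piston, 40 across, 28 high; origin at the centre of its underside.
- spray_can: Bystander: spray can, 64 across, 190 high, between cabinet and caliper; origin at the centre of its underside.
- grease_jar: Bystander: jar with a yellow cap, 60 across, 85 high, standing in front of the gap between cabinet and caliper; origin at the centre of its underside.
- flask: Bystander: grey bottle, 60 across, 160 high, at the left; origin at the centre of its underside.
- driver: Bystander: screwdriver with a green handle, 200 long, 26 thick, lying at the right; origin at its middle, on the underside.
- bench_pad: Bystander: a brake pad 70 x 36 x 10 lying flat in front of the jar; origin at the centre of its underside.

How it is judged:
By the outcome, as a careful person would: the job done as asked, in the order asked, and still so for the second after the job is handed in, with the robot touching nothing.
It also fails if it takes over 69 s, if anything falls off the work surface, if the arm or the gripper's body presses on something with over 40 N, if the wrist force passes 120 N, or if a joint passes its speed limit or range.

## Robot

A 6-joint arm with a two-finger parallel gripper is mounted at the origin on the work surface. World frame = base frame: x ahead of the robot, y to its left, z up, the work surface at z = 0. Lengths are in m, angles in degrees, forces in N, time in s.
With the tool pointing down it reaches from about 0.35 to 0.875 m from the base axis. Payload 4.2 kg.
Tool frame: the origin (TCP) lies on the mounting face of the last link; the fingertips stand 182 mm ahead of it and the grasp point (between the pads) lies 164 mm ahead of it (r.tcp_to_grasp is the distance from the TCP to the grasp point, in m); z points along the fingers, y is the line along which they close (so a half turn about z gives the same grasp; the last joint's range is limited). The gripper opens to 87 mm and grips with 3 to 60 N. Pads are 19 mm wide; open, the fingers measure 117 mm over their backs; the gripper's body (75 mm by 190 mm) begins 51 mm behind the grasp point.
Start: joints at [90.619, 22.042, 0.453, 0, -68.411, -14.817], TCP at [0.153, 0.606, 0.405] pointing down, gripper open.
Joint ranges: [-179.83, 179.83], [-69.29, 118.12], [-61.27, 80.66], [-181.25, 117.63], [-171.15, -9.14], [-177.46, 177.46]. Speed limits (degrees/s): [159.86, 159.86, 180, 180, 180, 180].

## Interface

Orientations are given as a 3x3 rotation matrix whose columns are the frame's x, y, z axes.
In Python, from station import sense, eyes, r gives the robot as it stands.
- The arm moves only by the tool jog_arm, never from a script. Its argument "increments" is a list of rows, each a list of 4 numbers: the shift along the tool's x, y, z normalised to -1 to 1, where 1 is 0.02 m, then the turn about the tool's z normalised to -1 to 1, where 1 is 0.08 rad. A call has 1 to 10 rows; each row shifts and turns the commanded pose from where the row before left it, along the tool's axes as they then stand; what a row does not reach is not made up. A row lasts 1/10 s, in which the tool goes at most 50 mm and 8.59 degrees, less where a joint would pass 70% of its speed; a pose out of reach is approached as far as the arm can. A call with a number of a shift or a turn outside -1 to 1 is refused whole. A call with a gripper value outside its range is refused whole. "grip" is the finger opening in mm, from 0 to 87, set as the call begins (left out, the last holds). The fingers move at their own pace and stop on an object; the grip force is fixed at half the most. Time passes only in rows, so rows that do not move let the fingers close. It gives the time, the measured TCP pose, the force, the opening and the grip force at its end, in the units of the state.
- sense(): the state, without advancing time (a new reading comes with each control period).
- eyes.capture(name): name is "scene" or "top" or "wrist"; returns the picture (480x640x3 uint8, blue, green, red); there is no depth.
- eyes.get_calibration(name): a dict with "camera_matrix" (3x3 intrinsics, pixels), "R" (3x3) and "t" (3): a world point X has camera coordinates R X + t; the wrist camera has in their place "T_tool_cam" (4x4, takes a point from camera to tool coordinates, whose origin is the TCP and whose axes are the flange's). Camera axes: x right, y down, z forward; pixel columns grow to the right and rows downward; lengths in m; the calibration is good to about 2 mm. A picture is of the moment at which its call begins: read the wrist's pose just before it. get_calibration takes no time and is no camera call.
- r.finish_job(): hands the job in; it is judged then, once.
Trained networks look in the newest picture that a camera, given by its name, has taken for a name from the list of things; names that differ only in an ending like _2 or _b are one class to them, and where a whole thing is asked for, a point or a joint stands for the part that bears it (a point fixed in the world has none). Each returns a list of dicts, best first, with "conf" (0 to 1); they miss things now and then, are a little off and sometimes report something else, mostly with a low value. They report only what shows in the picture. A call takes as long as a camera call.
- eyes.spot_in(camera, name): "centre" ([x, y, z] in m, in world coordinates, good to about 4 mm: the middle of the surface that is visible of it).
- eyes.outline_of(camera, name): "mask" (480x640 bool, what is visible of it).
The state is a dict: "time_s": time; "joints": joint angles; "joint_velocities": joint speeds; "effort": joint torques, N m; "tcp_pos": TCP position; "ee_rot": TCP orientation; "wrist_force": force on the tool from outside, world axes, zero at the start; "moment": the same for the moment, N m; "gripper_width": opening from 0.0 (shut) to 1.0 (fully open); "gripper_force": force on a finger pad.
Only numpy, scipy, OpenCV 4.12 (cv2) and the standard library are available. Lean on these libraries where they do the work, as an engineer would, in place of code of your own. Each camera call takes 0.05 s, during which the arm holds its last target. There are 200 camera calls.

## Working session

There is one attempt and no reset: what is moved stays moved. The work goes in short steps, Python scripts to look and compute and a tool call to move; the robot and the scene stay as the last step left them, time stands still between calls to the robot, and variables do not carry over. Pictures are saved under pics/ and viewed, at most 10 in all, crops included, and the job is handed in when it is done.

Besides the shell and the picture viewer there is one more tool, called after "Request:" in YAML: its name, and indented under it one key for each argument. jog_arm: Moves the arm, as the interface text tells. Its arguments: {"type":"object","properties":{"increments":{"type":"array"},"grip":{"type":"number"}},"required":["increments"]}

```bash
ls; mkdir -p pics
cat > h.py <<'E'
import numpy as np, cv2
from station import sense, eyes, r
E
python3 - <<'E'
from h import *
s=sense(); print(s)
for c in ["scene","top"]:
    im=eyes.capture(c); cv2.imwrite(f"pics/{c}0.png",im)
    for n in ["gauge","gauge_fin","caliper","cabinet","cabinet_drawer0_handle","drawer_pad","socket","piston","spray_can","grease_jar","flask","driver","bench_pad"]:
        try:
            o=eyes.spot_in(c,n); print(c,n,[(np.round(d["centre"],3).tolist(),round(d["conf"],2)) for d in o[:2]])
        except Exception as e: print(n,e)
    k=eyes.get_calibration(c); print(np.round(k["camera_matrix"],1).tolist(),np.round(k["R"],3).tolist(),np.round(k["t"],3).tolist())
print(eyes.get_calibration("wrist"))
E
```

```text
pics
{'time_s': 0.0, 'joints': array([ 9.06186847e+01,  2.20921850e+01,  3.80795529e-01, -3.05034763e-02,
       -6.84122298e+01, -1.48180949e+01]), 'joint_velocities': array([ 0.10418665,  0.0234351 ,  0.0159168 , -0.01894644, -0.06934698,
       -0.04322406]), 'effort': array([-1.34801281e-03, -3.90665567e+01,  1.87405926e+01,  4.21996593e+00,
        1.09177371e-02, -1.92740881e-04]), 'tcp_pos': array([0.15320685, 0.60572486, 0.40364719]), 'ee_rot': array([[ 9.69399694e-01, -2.45487293e-01, -4.71716458e-04],
       [-2.45487735e-01, -9.69397284e-01, -2.16273235e-03],
       [ 7.36426578e-05,  2.21235269e-03, -9.99997550e-01]]), 'wrist_force': array([ 0.11454673, -0.99217701, -0.49661373]), 'moment': array([-0.02973241,  0.00328302, -0.01016432]), 'gripper_force': 0.0, 'gripper_width': 1.0034399732476877}
scene gauge [([0.519, -0.009, 0.058], 0.71)]
scene gauge_fin [([0.644, -0.214, 0.055], 0.5)]
scene caliper [([0.643, -0.213, 0.057], 0.61)]
scene cabinet [([0.746, 0.224, 0.086], 0.91)]
scene cabinet_drawer0_handle [([0.601, 0.25, 0.071], 0.83)]
scene drawer_pad []
scene socket []
[... 1085 characters left out ...]
0.006], 0.94)]
[[472.3, 0.0, 323.2], [0.0, 472.3, 239.6], [0.0, 0.0, 1.0]] [[0.029, -0.999, 0.028], [-0.983, -0.034, -0.18], [0.18, -0.023, -0.983]] [-0.046, 0.594, 1.049]
{'camera_matrix': array([[384.79539925,   0.        , 318.85697363],
       [  0.        , 384.79539925, 242.62703025],
       [  0.        ,   0.        ,   1.        ]]), 'T_tool_cam': array([[ 2.46190628e-04, -9.52096638e-01, -3.05797207e-01,
         8.43793903e-02],
       [ 9.99999925e-01,  1.43466397e-04,  3.58396783e-04,
        -1.36218186e-04],
       [-2.97356748e-04, -3.05797273e-01,  9.52096602e-01,
         1.90372591e-02],
       [ 0.00000000e+00,  0.00000000e+00,  0.00000000e+00,
         1.00000000e+00]])}
```

View pics/top0.png

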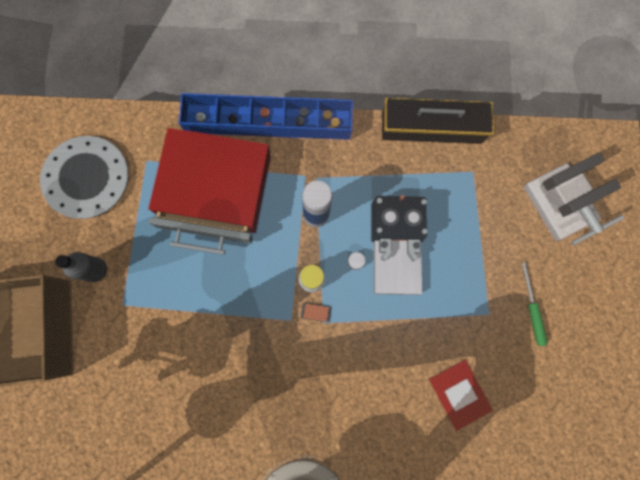

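View pics/scene0.png

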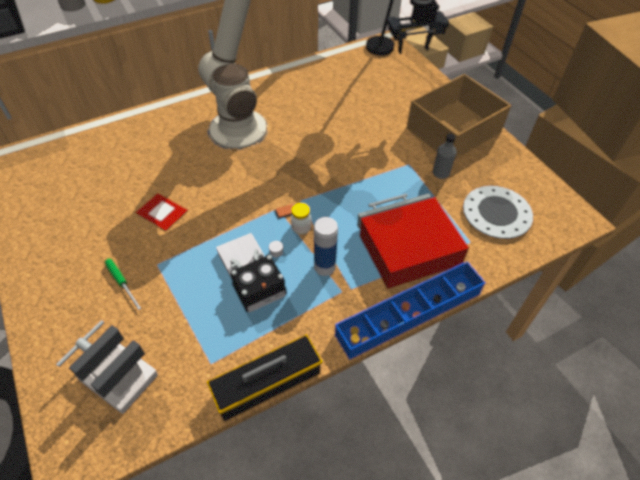

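```bash
cat >> h.py <<'E'
def cam(c,s=None):
    k=eyes.get_calibration(c); K=k["camera_matrix"]
    if c=="wrist":
        T=np.eye(4); T[:3,:3]=s["ee_rot"]; T[:3,3]=s["tcp_pos"]; T=T@k["T_tool_cam"]
        return K,T[:3,:3].T,-T[:3,:3].T@T[:3,3]
    return K,np.array(k["R"]),np.array(k["t"])
def ray(C,uv,z):
    K,R,t=C; d=R.T@np.linalg.solve(K,[uv[0],uv[1],1]); o=-R.T@t
    return o+d*(z-o[2])/d[2]
def proj(C,X):
    K,R,t=C; p=K@(R@np.asarray(X)+t); return p[:2]/p[2]
def axis(mask,C,z):
    ys,xs=np.nonzero(mask); P=np.array([ray(C,(u,v),z)[:2] for u,v in zip(xs,ys)])
    (c,sz,a)=cv2.minAreaRect((P*1000).astype(np.float32)); return P.mean(0),c,sz,a
E
python3 - <<'E'
from h import *
im=cv2.imread("pics/top0.png")
cv2.imwrite("pics/top0c.png",cv2.resize(im[120:320,130:450],None,fx=2.5,fy=2.5,interpolation=cv2.INTER_CUBIC))
C=cam("top")
for n,uv,z in [("h1",(171,244),.05),("h2",(224,251),.05),("cabFL",(152,208),.085),("cabFR",(257,231),.085),("cabBL",(169,130),.085),("cabBR",(270,150),.085)]: print(n,ray(C,uv,z).round(4))
E
```

```text
h1 [0.5733 0.326  0.05  ]
h2 [0.561  0.2027 0.05  ]
cabFL [0.649  0.3655 0.085 ]
cabFR [0.604  0.1247 0.085 ]
cabBL [0.8384 0.3436 0.085 ]
cabBR [0.7985 0.1049 0.085 ]
```

View pics/top0c.png

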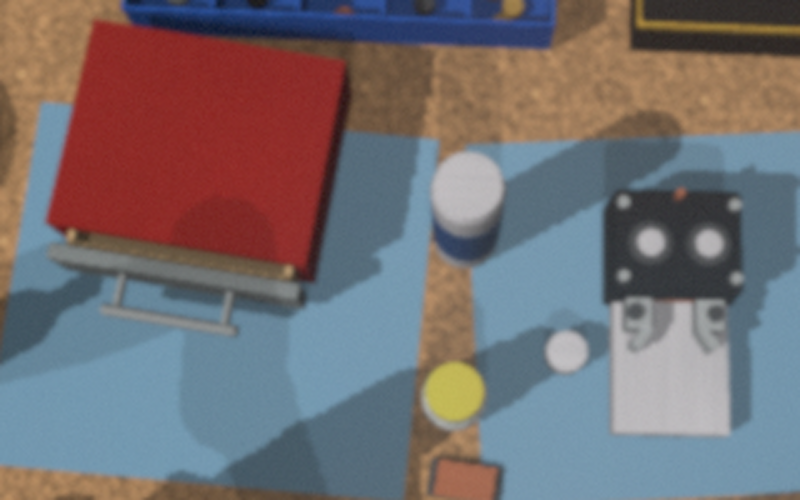

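The crop shows the cabinet yawed about -7°. The handle bar runs (100,310)-(237,330) in the crop. The caliper mouth is near (670,298), with the block's front edge at y≈433. Next I plan a move to a wrist view above the handle.

```bash
cat >> h.py <<'E'
def plan(xyz,yawx,s=None,rows=None,start=None):
    """rows to take TCP to xyz (world) with tool-x yaw (deg), tool down"""
    s=s or sense(); p=np.array(s["tcp_pos"]); R=s["ee_rot"]; y0=np.degrees(np.arctan2(R[1,0],R[0,0]))
    if start is not None: p=np.array(start[:3]); y0=start[3]
    d=np.array(xyz)-p; dy=(yawx-y0+180)%360-180; tt=-np.radians(dy)
    n=rows or int(np.ceil(max(np.linalg.norm(d)/.0199,abs(tt)/.0799,1)))
    out=[]
    for i in range(n):
        a=np.radians(y0+dy*i/n); X=np.array([np.cos(a),np.sin(a),0]); Y=np.array([np.sin(a),-np.cos(a),0])
        w=d/n; out.append([round(float(v),3) for v in (w@X/.02,w@Y/.02,-w[2]/.02,tt/n/.08)])
    print("n",n,"from",p.round(4),round(y0,2),"dyaw",round(dy,2))
    for i in range(0,n,10): print(str(out[i:i+10]).replace(" ",""))
E
python3 - <<'E'
from h import *
plan([.567,.262,.404],-97)
E
```

```text
n 28 from [0.1532 0.6059 0.4048] -14.2 dyaw -82.8
[[0.867,0.414,0.001,0.645],[0.887,0.369,0.001,0.645],[0.905,0.323,0.001,0.645],[0.92,0.275,0.001,0.645],[0.933,0.228,0.001,0.645],[0.944,0.179,0.001,0.645],[0.952,0.13,0.001,0.645],[0.957,0.081,0.001,0.645],[0.96,0.031,0.001,0.645],[0.961,-0.018,0.001,0.645]]
[[0.958,-0.068,0.001,0.645],[0.954,-0.117,0.001,0.645],[0.946,-0.166,0.001,0.645],[0.936,-0.215,0.001,0.645],[0.924,-0.263,0.001,0.645],[0.909,-0.31,0.001,0.645],[0.892,-0.356,0.001,0.645],[0.873,-0.402,0.001,0.645],[0.851,-0.447,0.001,0.645],[0.826,-0.49,0.001,0.645]]
[[0.8,-0.532,0.001,0.645],[0.772,-0.572,0.001,0.645],[0.741,-0.611,0.001,0.645],[0.709,-0.649,0.001,0.645],[0.674,-0.685,0.001,0.645],[0.638,-0.718,0.001,0.645],[0.6,-0.75,0.001,0.645],[0.56,-0.78,0.001,0.645]]
```

Request:
jog_arm:
  increments:
    - [0.87, 0.41, 0, 0.645]
    - [0.89, 0.37, 0, 0.645]
    - [0.9, 0.32, 0, 0.645]
    - [0.92, 0.28, 0, 0.645]
    - [0.93, 0.23, 0, 0.645]
    - [0.94, 0.18, 0, 0.645]
    - [0.95, 0.13, 0, 0.645]
    - [0.96, 0.08, 0, 0.645]
    - [0.96, 0.03, 0, 0.645]
    - [0.96, -0.02, 0, 0.645]

```text
time_s: 2.4
tcp_pos: [0.3022, 0.482, 0.4048]
ee_rot: [[0.719, -0.695, 0.0], [-0.695, -0.719, 0.0], [-0.0, -0.0, -1.0]]
wrist_force: [0.2, -0.3, 0.1]
gripper_width: 1.003
gripper_force: 0.0
```

Request:
jog_arm:
  increments:
    - [0.96, -0.07, 0, 0.645]
    - [0.95, -0.12, 0, 0.645]
    - [0.95, -0.17, 0, 0.645]
    - [0.94, -0.22, 0, 0.645]
    - [0.92, -0.26, 0, 0.645]
    - [0.91, -0.31, 0, 0.645]
    - [0.89, -0.36, 0, 0.645]
    - [0.87, -0.4, 0, 0.645]
    - [0.85, -0.45, 0, 0.645]
    - [0.83, -0.49, 0, 0.645]

```text
time_s: 3.4
tcp_pos: [0.45, 0.3593, 0.4048]
ee_rot: [[0.283, -0.959, 0.0], [-0.959, -0.283, 0.0], [-0.0, -0.0, -1.0]]
wrist_force: [-0.0, 0.2, 0.7]
gripper_width: 1.005
gripper_force: 0.0
```

Request:
jog_arm:
  increments:
    - [0.8, -0.53, 0, 0.645]
    - [0.77, -0.57, 0, 0.645]
    - [0.74, -0.61, 0, 0.645]
    - [0.71, -0.65, 0, 0.645]
    - [0.67, -0.69, 0, 0.645]
    - [0.64, -0.72, 0, 0.645]
    - [0.6, -0.75, 0, 0.645]
    - [0.56, -0.78, 0, 0.645]
    - [0, 0, 0, 0]
    - [0, 0, 0, 0]
  grip: 30

```text
time_s: 4.4
tcp_pos: [0.5675, 0.2616, 0.4045]
ee_rot: [[-0.123, -0.992, -0.0], [-0.992, 0.123, -0.0], [0.0, 0.0, -1.0]]
wrist_force: [-0.6, 0.9, -0.2]
gripper_width: 0.35
gripper_force: 0.0
```

Run:
```python
from h import *
s=sense(); im=eyes.capture("wrist"); cv2.imwrite("pics/w1.png",im)
print(s["time_s"],s["tcp_pos"],s["joints"].round(1)); C=cam("wrist",s)
o=eyes.outline_of("wrist","cabinet_drawer0_handle")
for d in o[:2]:
    print(d["conf"],d["mask"].sum(),axis(d["mask"],C,.0525))
    cv2.imwrite("pics/m.png",d["mask"].astype(np.uint8)*255)
```

```text
4.4 [0.56753211 0.26162877 0.40448563] [ 39.6  22.1   0.4  -0.  -68.4 -46.6]
0.91 11319 (array([0.60660211, 0.23643404]), (598.4944458007812, 250.9889373779297), (220.98675537109375, 74.14158630371094), 82.35401916503906)
```

View pics/w1.png

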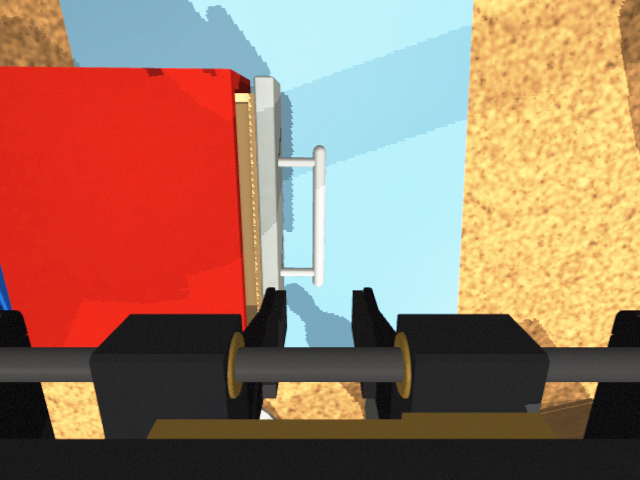

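The wrist view shows the handle bar from (319,147) to (319,285), almost exactly vertical in the picture, and the panel's front face at u≈281.

Run:
```python
from h import *
s=sense(); C=cam("wrist",s)
im=cv2.imread("pics/w1.png").astype(float).mean(2)
# bar left/right edges per row: bright bar between blue
for v in (175,200,225,250): print(v,im[v,306:332].astype(int))
a,b=ray(C,(319.5,147),.047),ray(C,(319,285),.047); c=(a+b)/2
print(a,b,c,"len",np.linalg.norm(a-b),"yaw of bar",np.degrees(np.arctan2(*(b-a)[1::-1]))-90)
print("panel", ray(C,(281,95),.06),ray(C,(282,280),.06))
```

```text
175 [228 227 227 227 227 227 202 146 148 176 199 224 231 233 236 234 230 223
 207 220 225 225 227 227 226 226]
200 [226 226 226 226 226 226 203 146 155 191 219 239 245 248 250 250 248 244
 232 227 225 226 226 226 226 225]
225 [226 226 226 225 226 226 190 138 161 197 224 240 245 249 251 250 247 241
 222 220 225 226 226 225 226 225]
250 [226 224 225 225 225 224 189 142 169 201 227 240 246 250 251 250 246 237
 231 225 226 225 225 226 225 226]
[0.55864718 0.20117851 0.047     ] [0.57464923 0.32879432 0.047     ] [0.5666482  0.26498641 0.047     ] len 0.12861516652285104 yaw of bar -7.147148519089853
panel [0.5839825  0.15687984 0.06      ] [0.60704465 0.31395219 0.06      ]
```

Run:
```python
from h import *
plan([.567,.265,.213],-97.1)
```

```text
n 10 from [0.567  0.2624 0.4047] -96.98 dyaw -0.12
[[-0.013,0.002,0.959,0.003],[-0.013,0.002,0.959,0.003],[-0.013,0.002,0.959,0.003],[-0.013,0.002,0.959,0.003],[-0.013,0.002,0.959,0.003],[-0.013,0.002,0.959,0.003],[-0.013,0.002,0.959,0.003],[-0.013,0.002,0.959,0.003],[-0.013,0.002,0.959,0.003],[-0.013,0.002,0.959,0.003]]
```

Request:
jog_arm:
  increments:
    - [-0.13, 0, 0.96, 0.03]
    - [0, 0, 0.96, 0]
    - [0, 0, 0.96, 0]
    - [0, 0, 0.96, 0]
    - [0, 0, 0.96, 0]
    - [0, 0, 0.96, 0]
    - [0, 0, 0.96, 0]
    - [0, 0, 0.96, 0]
    - [0, 0, 0.96, 0]
    - [0, 0, 0.96, 0]

```text
time_s: 5.5
tcp_pos: [0.5671, 0.2657, 0.2123]
ee_rot: [[-0.123, -0.992, 0.0], [-0.992, 0.123, 0.0], [-0.0, -0.0, -1.0]]
wrist_force: [0.5, 0.2, 0.9]
gripper_width: 0.343
gripper_force: 0.0
```

Request:
jog_arm:
  increments:
    - [0, 0, 0, 0]
    - [0, 0, 0, 0]
    - [0, 0, 0, 0]
    - [0, 0, 0, 0]
    - [0, 0, 0, 0]
  grip: 4

```text
time_s: 6.0
tcp_pos: [0.5679, 0.2655, 0.2142]
ee_rot: [[-0.124, -0.992, 0.002], [-0.992, 0.124, 0.002], [-0.002, -0.002, -1.0]]
wrist_force: [-0.0, 0.6, 2.6]
gripper_width: 0.113
gripper_force: 30.0
```

Request:
jog_arm:
  increments:
    - [0, 0.3, 0, 0]
    - [0, 0.6, 0, 0]
    - [0, 0.6, 0, 0]
    - [0, 0.6, 0, 0]
    - [0, 0.6, 0, 0]
    - [0, 0.6, 0, 0]
    - [0, 0.6, 0, 0]
    - [0, 0.6, 0, 0]
    - [0, 0.6, 0, 0]
    - [0, 0.3, 0, 0]

```text
time_s: 7.0
tcp_pos: [0.4597, 0.2796, 0.2142]
ee_rot: [[-0.122, -0.992, 0.003], [-0.992, 0.122, 0.004], [-0.004, -0.003, -1.0]]
wrist_force: [1.8, 2.8, 5.4]
gripper_width: 0.116
gripper_force: 30.0
```

Request:
jog_arm:
  increments:
    - [0, 0.15, 0, 0]
    - [0, 0.15, 0, 0]
    - [0, 0, 0, 0]

```text
time_s: 7.3
tcp_pos: [0.4541, 0.2804, 0.2141]
ee_rot: [[-0.123, -0.992, 0.003], [-0.992, 0.123, 0.004], [-0.004, -0.003, -1.0]]
wrist_force: [-1.2, 3.8, 6.5]
gripper_width: 0.115
gripper_force: 30.0
```

Request:
jog_arm:
  increments:
    - [0, 0.1, 0, 0]
    - [0, 0.1, 0, 0]
    - [0, 0, 0, 0]

```text
time_s: 7.6
tcp_pos: [0.4504, 0.2809, 0.2142]
ee_rot: [[-0.123, -0.992, 0.003], [-0.992, 0.123, 0.004], [-0.004, -0.003, -1.0]]
wrist_force: [-0.4, 3.1, 7.2]
gripper_width: 0.118
gripper_force: 30.0
```

Pulled about 118 mm so far. I'll keep going slowly until it meets the stop.

Request:
jog_arm:
  increments:
    - [0, 0.15, 0, 0]
    - [0, 0.15, 0, 0]
    - [0, 0, 0, 0]

```text
time_s: 7.9
tcp_pos: [0.4444, 0.2817, 0.2141]
ee_rot: [[-0.123, -0.992, 0.003], [-0.992, 0.123, 0.004], [-0.004, -0.003, -1.0]]
wrist_force: [-0.5, 4.2, 6.4]
gripper_width: 0.112
gripper_force: 30.0
```

Request:
jog_arm:
  increments:
    - [0, 0.15, 0, 0]
    - [0, 0.1, 0, 0]
    - [0, 0, 0, 0]

```text
time_s: 8.2
tcp_pos: [0.4395, 0.2823, 0.2141]
ee_rot: [[-0.123, -0.992, 0.003], [-0.992, 0.123, 0.004], [-0.005, -0.003, -1.0]]
wrist_force: [-0.3, 3.5, 6.4]
gripper_width: 0.111
gripper_force: 30.0
```

Request:
jog_arm:
  increments:
    - [0, 0.15, 0, 0]
    - [0, 0.1, 0, 0]
    - [0, 0, 0, 0]

```text
time_s: 8.5
tcp_pos: [0.4369, 0.2825, 0.2141]
ee_rot: [[-0.122, -0.993, 0.008], [-0.993, 0.122, 0.005], [-0.006, -0.008, -1.0]]
wrist_force: [14.2, -1.9, -0.9]
gripper_width: 0.112
gripper_force: 30.0
```

Request:
jog_arm:
  increments:
    - [0, 0.1, 0, 0]
    - [0, 0.1, 0, 0]
    - [0, 0, 0, 0]

```text
time_s: 8.8
tcp_pos: [0.4357, 0.2826, 0.2142]
ee_rot: [[-0.121, -0.993, 0.014], [-0.993, 0.121, 0.006], [-0.007, -0.013, -1.0]]
wrist_force: [31.7, -8.9, -8.8]
gripper_width: 0.116
gripper_force: 30.0
```

Request:
jog_arm:
  increments:
    - [0, -0.09, 0, 0]
    - [0, -0.09, 0, 0]
    - [0, 0, 0, 0]

```text
time_s: 9.1
tcp_pos: [0.4369, 0.2825, 0.2142]
ee_rot: [[-0.123, -0.992, 0.008], [-0.992, 0.123, 0.005], [-0.006, -0.007, -1.0]]
wrist_force: [14.1, -2.6, -0.3]
gripper_width: 0.114
gripper_force: 30.0
```

Request:
jog_arm:
  increments:
    - [0, 0, 0, 0]
    - [0, 0, 0, 0]
    - [0, 0, 0, 0]
    - [0, 0, 0, 0]
  grip: 30

```text
time_s: 9.5
tcp_pos: [0.4331, 0.2809, 0.212]
ee_rot: [[-0.124, -0.992, -0.003], [-0.992, 0.124, -0.002], [0.003, 0.002, -1.0]]
wrist_force: [-0.3, -0.5, 0.7]
gripper_width: 0.324
gripper_force: 0.0
```

Request:
jog_arm:
  increments:
    - [0, 0, -0.5, 0]
    - [0, 0, -1, 0]
    - [0, 0, -1, 0]
    - [0, 0, -1, 0]
    - [0, 0, -1, 0]
    - [0, 0, -1, 0]
    - [0, 0, -1, 0]
    - [0, 0, -1, 0]
    - [0, 0, -1, 0]
    - [0, 0, -1, 0]

```text
time_s: 10.5
tcp_pos: [0.4336, 0.2813, 0.404]
ee_rot: [[-0.124, -0.992, -0.0], [-0.992, 0.124, -0.0], [0.0, 0.0, -1.0]]
wrist_force: [0.6, 0.9, 0.2]
gripper_width: 0.345
gripper_force: 0.0
```

Run:
```python
from h import *
s=sense(); print(s["joints"].round(1)); plan([.575,.267,.404],0)
```

```text
[ 51.   11.5 -14.6  -0.  -63.9 -58.1]
n 22 from [0.4336 0.2813 0.404 ] -97.1 dyaw 97.1
[[-0.007,-0.323,0.0,-0.963],[0.017,-0.322,0.0,-0.963],[0.042,-0.32,0.0,-0.963],[0.067,-0.316,0.0,-0.963],[0.091,-0.31,0.0,-0.963],[0.114,-0.302,0.0,-0.963],[0.137,-0.292,0.0,-0.963],[0.159,-0.281,0.0,-0.963],[0.181,-0.268,0.0,-0.963],[0.201,-0.253,0.0,-0.963]]
[[0.219,-0.237,0.0,-0.963],[0.237,-0.219,0.0,-0.963],[0.253,-0.2,0.0,-0.963],[0.268,-0.18,0.0,-0.963],[0.281,-0.159,0.0,-0.963],[0.292,-0.137,0.0,-0.963],[0.302,-0.114,0.0,-0.963],[0.31,-0.091,0.0,-0.963],[0.316,-0.066,0.0,-0.963],[0.32,-0.042,0.0,-0.963]]
[[0.322,-0.017,0.0,-0.963],[0.323,0.008,0.0,-0.963]]
```

Request:
jog_arm:
  increments:
    - [0, -0.32, 0, -0.96]
    - [0.02, -0.32, 0, -0.96]
    - [0.04, -0.32, 0, -0.96]
    - [0.07, -0.32, 0, -0.96]
    - [0.09, -0.31, 0, -0.96]
    - [0.11, -0.3, 0, -0.96]
    - [0.14, -0.29, 0, -0.96]
    - [0.16, -0.28, 0, -0.96]
    - [0.18, -0.27, 0, -0.96]
    - [0.2, -0.25, 0, -0.96]

```text
time_s: 11.5
tcp_pos: [0.498, 0.2747, 0.4031]
ee_rot: [[0.603, -0.798, -0.001], [-0.798, -0.603, -0.0], [-0.0, 0.001, -1.0]]
wrist_force: [-0.2, -1.4, -0.5]
gripper_width: 0.349
gripper_force: 0.0
```

Request:
jog_arm:
  increments:
    - [0.22, -0.24, 0, -0.96]
    - [0.24, -0.22, 0, -0.96]
    - [0.25, -0.2, 0, -0.96]
    - [0.27, -0.18, 0, -0.96]
    - [0.28, -0.16, 0, -0.96]
    - [0.29, -0.14, 0, -0.96]
    - [0.3, -0.11, 0, -0.96]
    - [0.31, -0.09, 0, -0.96]
    - [0.32, -0.07, 0, -0.96]
    - [0.32, -0.04, 0, -0.96]

```text
time_s: 12.5
tcp_pos: [0.5623, 0.2681, 0.4031]
ee_rot: [[0.988, -0.155, -0.001], [-0.155, -0.988, -0.0], [-0.001, 0.001, -1.0]]
wrist_force: [0.4, 0.3, -0.3]
gripper_width: 0.344
gripper_force: 0.0
```

Request:
jog_arm:
  increments:
    - [0.32, -0.02, 0, -0.96]
    - [0.32, 0, 0, -0.96]
    - [0, 0, 0, 0]
    - [0, 0, 0, 0]
  grip: 45

```text
time_s: 12.9
tcp_pos: [0.575, 0.2669, 0.4029]
ee_rot: [[1.0, -0.007, -0.001], [-0.007, -1.0, -0.0], [-0.001, 0.0, -1.0]]
wrist_force: [0.2, 1.1, 0.3]
gripper_width: 0.506
gripper_force: 0.0
```

Run:
```python
from h import *
s=sense(); im=eyes.capture("wrist"); cv2.imwrite("pics/w2.png",im); np.save("s2.npy",s,allow_pickle=True)
print(s["time_s"],s["tcp_pos"],s["joints"].round(1)); C=cam("wrist",s)
for n in ["gauge","gauge_fin","socket","drawer_pad","cabinet_drawer0_handle"]:
    print(n,[(np.round(d["centre"],3).tolist(),d["conf"]) for d in eyes.spot_in("wrist",n)[:2]])
```

```text
12.9 [0.57498976 0.26694052 0.40286309] [ 39.5  23.    1.7  -0.  -68.7  50.1]
gauge [([0.548, 0.252, 0.028], 0.62)]
gauge_fin [([0.548, 0.25, 0.028], 0.87), ([0.563, 0.343, 0.053], 0.54)]
socket [([0.566, 0.345, 0.053], 0.94), ([0.546, 0.251, 0.029], 0.43)]
drawer_pad [([0.619, 0.268, 0.035], 0.65)]
cabinet_drawer0_handle [([0.554, 0.273, 0.02], 0.87), ([0.551, 0.246, 0.03], 0.19)]
```

View pics/w2.png

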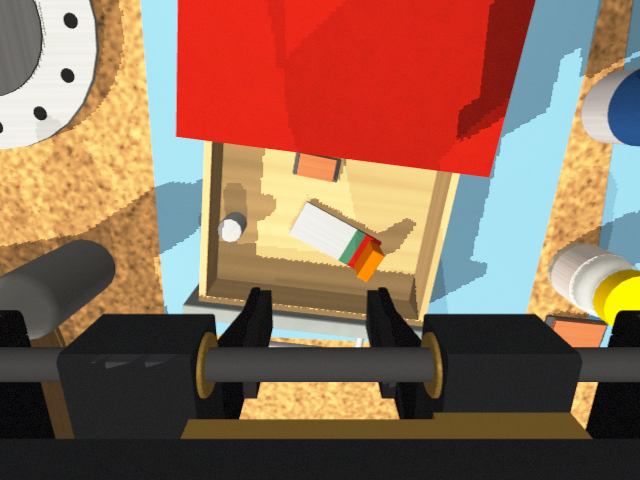

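Run:
```python
from h import *
im=cv2.imread("pics/w2.png")
cv2.imwrite("pics/w2c.png",cv2.resize(im[190:300,270:400],None,fx=5,fy=5,interpolation=cv2.INTER_NEAREST))
```

```text
(no output)
```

View pics/w2c.png

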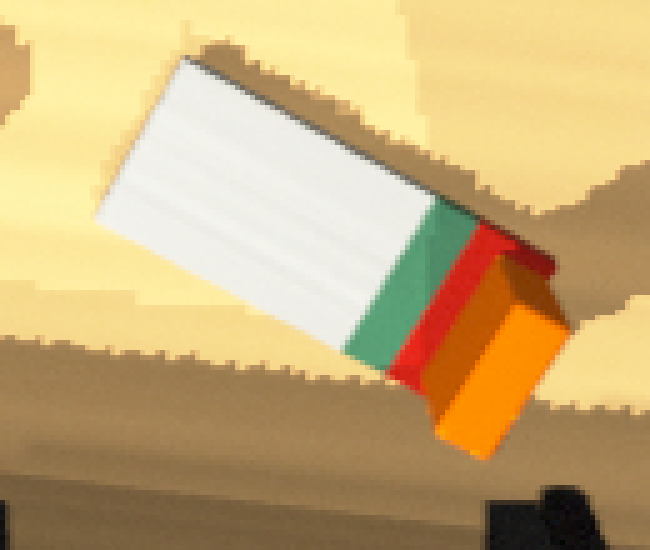

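The gauge's tip corners are at about (307,202) and (289,233). Its green boundary is at (357,229)/(339,260), and the fin-top quad lies around (371,266).

Run:
```python
from h import *
s=np.load("s2.npy",allow_pickle=True).item(); C=cam("wrist",s)
f=lambda x,y,z: ray(C,(270+(x)/5,190+(y)/5),z)
t1,t2=f(184,58,.028),f(97,217,.028); g1,g2=f(436,196,.028),f(343,349,.028)
F=[f(*p,.058) for p in [(520,304),(570,328),(489,460),(437,437)]]
ax=(t1+t2)/2-(g1+g2)/2; yaw=np.degrees(np.arctan2(ax[1],ax[0])); print("len",np.linalg.norm(ax),"yaw",yaw,"w",np.linalg.norm(t1-t2),np.linalg.norm(g1-g2))
e=F[0]+F[1]*0; w=(F[0]+F[1]-F[2]-F[3])/2; print("fin w",np.linalg.norm(w),"yaw",np.degrees(np.arctan2(w[1],w[0]))+90)
t=(F[0]+F[3]-F[1]-F[2])/2; print("thick",np.linalg.norm(t)); fc=np.mean(F,0); print("fin",fc)
u=ax/np.linalg.norm(ax); print("fin from tip",(t1+t2)/2-u*77)
a,b=ray(C,(318,337),.05),ray(C,(362,341),.05)
y=np.radians(yaw); print("tool-x yaw", yaw-90)
plan([fc[0],fc[1],.214],yaw-90)
```

```text
len 0.05508863426323334 yaw 60.22281885266497 w 0.03550192806270041 0.035822024449472925
fin w 0.029251180850370293 yaw 61.41450974852457
thick 0.010498693655157737
fin [0.53131568 0.2201644  0.058     ]
fin from tip [-3.76704844e+01 -6.65463571e+01  2.80000000e-02]
tool-x yaw -29.77718114733503
n 11 from [0.5751 0.2671 0.4029] -0.32 dyaw -29.46
[[-0.198,0.214,0.859,0.584],[-0.188,0.224,0.859,0.584],[-0.177,0.232,0.859,0.584],[-0.166,0.24,0.859,0.584],[-0.155,0.248,0.859,0.584],[-0.143,0.255,0.859,0.584],[-0.131,0.261,0.859,0.584],[-0.119,0.267,0.859,0.584],[-0.106,0.272,0.859,0.584],[-0.093,0.277,0.859,0.584]]
[[-0.08,0.281,0.859,0.584]]
```

Run:
```python
from h import *
s=np.load("s2.npy",allow_pickle=True).item(); C=cam("wrist",s)
f=lambda x,y,z: ray(C,(270+(x)/5,190+(y)/5),z)
t=(f(184,58,.028)+f(97,217,.028))/2; y=np.radians(60.4); print(t-.077*np.array([np.cos(y),np.sin(y),0]))
plan([.5313,.2202,.403],-29.5)
```

```text
[0.53186281 0.21986673 0.028     ]
n 7 from [0.5751 0.2671 0.4029] -0.32 dyaw -29.18
[[-0.311,0.337,-0.001,0.91],[-0.286,0.359,-0.001,0.91],[-0.259,0.378,-0.001,0.91],[-0.231,0.396,-0.001,0.91],[-0.202,0.412,-0.001,0.91],[-0.171,0.426,-0.001,0.91],[-0.14,0.437,-0.001,0.91]]
```

Request:
jog_arm:
  increments:
    - [-0.31, 0.34, 0, 0.91]
    - [-0.29, 0.36, 0, 0.91]
    - [-0.26, 0.38, 0, 0.91]
    - [-0.23, 0.4, 0, 0.91]
    - [-0.2, 0.41, 0, 0.91]
    - [-0.17, 0.43, 0, 0.91]
    - [-0.14, 0.44, 0, 0.91]
    - [0, 0, 0, 0]
  grip: 32

```text
time_s: 14.0
tcp_pos: [0.5308, 0.2192, 0.4031]
ee_rot: [[0.87, -0.493, -0.0], [-0.493, -0.87, 0.0], [-0.0, -0.0, -1.0]]
wrist_force: [-0.3, -0.0, -0.6]
gripper_width: 0.37
gripper_force: 0.0
```

Request:
jog_arm:
  increments:
    - [0, 0, 0.95, 0]
    - [0, 0, 0.95, 0]
    - [0, 0, 0.95, 0]
    - [0, 0, 0.95, 0]
    - [0, 0, 0.95, 0]
    - [0, 0, 0.95, 0]
    - [0, 0, 0.95, 0]
    - [0, 0, 0.95, 0]
    - [0, 0, 0.9, 0]
    - [0, 0, 0.9, 0]

```text
time_s: 15.0
tcp_pos: [0.5319, 0.2203, 0.214]
ee_rot: [[0.871, -0.491, 0.0], [-0.491, -0.871, 0.0], [0.0, -0.0, -1.0]]
wrist_force: [0.2, -0.1, 0.4]
gripper_width: 0.367
gripper_force: 0.0
```

Request:
jog_arm:
  increments:
    - [0, 0, 0, 0]
    - [0, 0, 0, 0]
    - [0, 0, 0, 0]
    - [0, 0, 0, 0]
    - [0, 0, 0, 0]
  grip: 5

```text
time_s: 15.5
tcp_pos: [0.5319, 0.2202, 0.2159]
ee_rot: [[0.871, -0.492, 0.002], [-0.492, -0.871, 0.002], [0.001, -0.002, -1.0]]
wrist_force: [0.6, -0.2, 2.6]
gripper_width: 0.136
gripper_force: 30.0
```

Request:
jog_arm:
  increments:
    - [0, 0, -0.5, 0]
    - [0, 0, -1, 0]
    - [0, 0, -1, 0]
    - [0, 0, -1, 0]
    - [0, 0, -1, 0]
    - [0, 0, -1, 0]
    - [0, 0, -1, 0]
    - [0, 0, -1, 0]
    - [0, 0, -1, 0]
    - [0, 0, -1, 0]

```text
time_s: 16.5
tcp_pos: [0.531, 0.2194, 0.4062]
ee_rot: [[0.87, -0.493, -0.0], [-0.493, -0.87, 0.0], [-0.0, 0.0, -1.0]]
wrist_force: [0.1, -0.6, -0.2]
gripper_width: 0.137
gripper_force: 30.0
```

Request:
jog_arm:
  increments:
    - [0, 0, -1, 0]
    - [0, 0, -0.5, 0]

```text
time_s: 16.7
tcp_pos: [0.5313, 0.2196, 0.4374]
ee_rot: [[0.87, -0.492, 0.003], [-0.492, -0.87, 0.002], [0.002, -0.003, -1.0]]
wrist_force: [0.0, 0.6, 0.5]
gripper_width: 0.134
gripper_force: 30.0
```

Run:
```python
from h import *
C=cam("top"); f=lambda x,y,z: ray(C,(130+x/2.5,120+y/2.5),z).round(4)
print("block front",f(612,434,.03),f(730,434,.03)); print("cal top",[f(*p,.085) for p in [(605,300),(738,302),(742,192),(617,192)]])
print(sense()["joints"].round(1),sense()["gripper_width"])
plan([.48,-.13,.432],-90)
```

```text
block front [ 0.4748 -0.1522  0.03  ] [ 0.4783 -0.2636  0.03  ]
cal top [array([ 0.5923, -0.1372,  0.085 ]), array([ 0.5946, -0.259 ,  0.085 ]), array([ 0.6987, -0.2638,  0.085 ]), array([ 0.6944, -0.1472,  0.085 ])]
[ 38.6  15.9  -3.8   0.  -70.1  21.9] 0.13357097439086935
n 18 from [0.5313 0.2196 0.4374] -29.5 dyaw -60.5
[[0.354,0.915,0.015,0.733],[0.407,0.893,0.015,0.733],[0.459,0.867,0.015,0.733],[0.509,0.839,0.015,0.733],[0.557,0.808,0.015,0.733],[0.604,0.774,0.015,0.733],[0.648,0.737,0.015,0.733],[0.69,0.698,0.015,0.733],[0.73,0.656,0.015,0.733],[0.767,0.612,0.015,0.733]]
[[0.802,0.566,0.015,0.733],[0.833,0.518,0.015,0.733],[0.862,0.468,0.015,0.733],[0.888,0.417,0.015,0.733],[0.911,0.364,0.015,0.733],[0.931,0.31,0.015,0.733],[0.948,0.255,0.015,0.733],[0.961,0.199,0.015,0.733]]
```

Request:
jog_arm:
  increments:
    - [0.35, 0.92, 0, 0.733]
    - [0.41, 0.89, 0, 0.733]
    - [0.46, 0.87, 0, 0.733]
    - [0.51, 0.84, 0, 0.733]
    - [0.56, 0.81, 0, 0.733]
    - [0.6, 0.77, 0, 0.733]
    - [0.65, 0.74, 0, 0.733]
    - [0.69, 0.7, 0, 0.733]
    - [0.73, 0.66, 0, 0.733]
    - [0.77, 0.61, 0, 0.733]

```text
time_s: 17.7
tcp_pos: [0.5023, 0.0242, 0.4347]
ee_rot: [[0.449, -0.893, -0.001], [-0.893, -0.449, 0.0], [-0.0, 0.0, -1.0]]
wrist_force: [0.4, 0.6, -2.0]
gripper_width: 0.135
gripper_force: 30.0
```

Request:
jog_arm:
  increments:
    - [0.8, 0.57, 0, 0.733]
    - [0.83, 0.52, 0, 0.733]
    - [0.86, 0.47, 0, 0.733]
    - [0.89, 0.42, 0, 0.733]
    - [0.91, 0.36, 0, 0.733]
    - [0.93, 0.31, 0, 0.733]
    - [0.95, 0.26, 0, 0.733]
    - [0.96, 0.2, 0, 0.733]
    - [0, 0, 0, 0]
    - [0, 0, 0, 0]

```text
time_s: 18.7
tcp_pos: [0.4795, -0.1302, 0.4347]
ee_rot: [[-0.001, -1.0, -0.0], [-1.0, 0.001, 0.0], [-0.0, 0.0, -1.0]]
wrist_force: [0.7, 0.8, -2.2]
gripper_width: 0.137
gripper_force: 30.0
```

Run:
```python
from h import *
s=sense(); im=eyes.capture("wrist"); cv2.imwrite("pics/w3.png",im); np.save("s3.npy",s,allow_pickle=True)
print(s["time_s"],s["tcp_pos"],s["joints"].round(1),s["ee_rot"].round(3).tolist())
```

```text
18.7 [ 0.47951826 -0.13024318  0.43465726] [  3.6   8.2 -14.2  -0.  -67.6  -3.6] [[-0.001, -1.0, -0.0], [-1.0, 0.001, 0.0], [-0.0, 0.0, -1.0]]
```

View pics/w3.png

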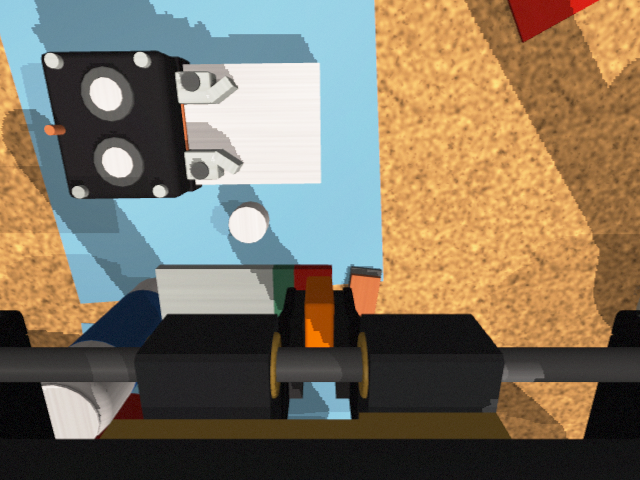

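Run:
```python
from h import *
im=cv2.imread("pics/w3.png")
cv2.imwrite("pics/w3c.png",cv2.resize(im[50:195,165:335],None,fx=4,fy=4,interpolation=cv2.INTER_NEAREST))
```

```text
(no output)
```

View pics/w3c.png

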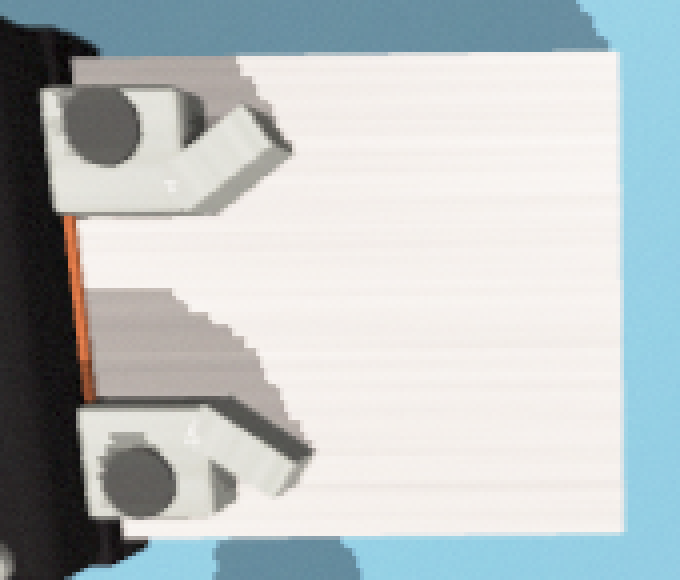

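Run:
```python
from h import *
s=np.load("s3.npy",allow_pickle=True).item(); C=cam("wrist",s)
f=lambda x,y,z: ray(C,(165+x/4,50+y/4),z)
a,b=f(620,51,.03),f(625,534,.03); c=f(76,57,.03); d=f(125,538,.03)
print(a,b,"w",np.linalg.norm(a-b)); ey=(b-a)/np.linalg.norm(b-a); print("yaw front",np.degrees(np.arctan2(-ey[0],ey[1])))
for p,q in((a,c),(b,d)): v=q-p; print("yaw side",np.degrees(np.arctan2(v[1],v[0])))
e,g=f(80,216,.03),f(95,396,.03); e2,g2=f(62,210,.056),f(85,405,.056)
print("gap floor",e,g,np.linalg.norm(e-g),(e+g)/2,"top",(e2+g2)/2,np.linalg.norm(e2-g2))
yaw=np.radians(1.5); ex=np.array([np.cos(yaw),np.sin(yaw),0]); print("mouth from block",(a+b)/2+.125*ex)
# held gauge: near edge & tip at blade top z
zt=s["tcp_pos"][2]-.164-.028+.006
print("tip corner near",ray(C,(158,265.5),zt),"tail edge",ray(C,(332,265.5),zt))
```

```text
[ 0.47806625 -0.2637139   0.03      ] [ 0.47674863 -0.15311411  0.03      ] w 0.11060763774239493
yaw front 0.6825555932775457
yaw side 0.5617729632018028
yaw side 0.43532314511257
gap floor [ 0.60537673 -0.22821763  0.03      ] [ 0.60612678 -0.18687048  0.03      ] 0.041353956418911895 [ 0.60575175 -0.20754405  0.03      ] top [ 0.60038018 -0.20764351  0.056     ] 0.04180353465327847
mouth from block [ 0.60236461 -0.20514189  0.03      ]
tip corner near [ 0.55396069 -0.14990984  0.24865726] tail edge [ 0.47315302 -0.14986763  0.24865726]
```

The zoom shows the block corners at (618,51)/(624,532), the ears' inner faces at y≈213/400, and the mouth centred near (88,305). The gauge is held square to the tool.

Run:
```python
from h import *
plan([.470,-.2068,.434],-89.4)
plan([.470,-.2068,.231],-89.4,start=[.470,-.2068,.434,-89.4],rows=11)
```

```text
n 4 from [ 0.4797 -0.1299  0.4347] -89.98 dyaw 0.58
[[0.962,0.121,0.009,-0.032],[0.961,0.124,0.009,-0.032],[0.961,0.126,0.009,-0.032],[0.961,0.129,0.009,-0.032]]
n 11 from [ 0.47   -0.2068  0.434 ] -89.4 dyaw 0.0
[[0.0,0.0,0.923,-0.0],[0.0,0.0,0.923,-0.0],[0.0,0.0,0.923,-0.0],[0.0,0.0,0.923,-0.0],[0.0,0.0,0.923,-0.0],[0.0,0.0,0.923,-0.0],[0.0,0.0,0.923,-0.0],[0.0,0.0,0.923,-0.0],[0.0,0.0,0.923,-0.0],[0.0,0.0,0.923,-0.0]]
[[0.0,0.0,0.923,-0.0]]
```

Request:
jog_arm:
  increments:
    - [0.96, 0.125, 0, -0.03]
    - [0.96, 0.125, 0, -0.03]
    - [0.96, 0.125, 0, -0.03]
    - [0.96, 0.125, 0, -0.03]
    - [0, 0, 0, 0]

```text
time_s: 19.25
tcp_pos: [0.4702, -0.2074, 0.4346]
ee_rot: [[0.009, -1.0, -0.0], [-1.0, -0.009, -0.0], [0.0, 0.0, -1.0]]
wrist_force: [-0.2, 0.6, 0.2]
gripper_width: 0.133
gripper_force: 30.0
```

Request:
jog_arm:
  increments:
    - [0, 0, 1, 0]
    - [0, 0, 1, 0]
    - [0, 0, 1, 0]
    - [0, 0, 1, 0]
    - [0, 0, 1, 0]
    - [0, 0, 1, 0]
    - [0, 0, 1, 0]
    - [0, 0, 1, 0]
    - [0, 0, 1, 0]
    - [0, 0, 1, 0]

```text
time_s: 20.25
tcp_pos: [0.4706, -0.2056, 0.2342]
ee_rot: [[0.012, -1.0, 0.001], [-1.0, -0.012, -0.0], [0.0, -0.001, -1.0]]
wrist_force: [1.2, -0.3, -0.9]
gripper_width: 0.136
gripper_force: 30.0
```

Request:
jog_arm:
  increments:
    - [0, 0, 0.1, 0]
    - [0, 0, 0.05, 0]
    - [0, 0, 0.05, 0]
    - [0, 0, 0, 0]

```text
time_s: 20.65
tcp_pos: [0.4706, -0.2066, 0.2317]
ee_rot: [[0.01, -1.0, 0.002], [-1.0, -0.01, -0.0], [0.0, -0.002, -1.0]]
wrist_force: [0.3, -1.1, -1.8]
gripper_width: 0.134
gripper_force: 30.0
```

Request:
jog_arm:
  increments:
    - [0, 0, 0.1, 0]
    - [0, 0, 0.1, 0]
    - [0, 0, 0, 0]

```text
time_s: 20.95
tcp_pos: [0.47, -0.2068, 0.2267]
ee_rot: [[0.01, -1.0, -0.0], [-1.0, -0.01, 0.0], [-0.0, 0.0, -1.0]]
wrist_force: [-0.3, -0.6, -0.6]
gripper_width: 0.133
gripper_force: 30.0
```

Request:
jog_arm:
  increments:
    - [0, 0, 0.05, 0]
    - [0, 0, 0.05, 0]
    - [0, 0, 0, 0]

```text
time_s: 21.25
tcp_pos: [0.4701, -0.2068, 0.2246]
ee_rot: [[0.01, -1.0, -0.0], [-1.0, -0.01, 0.0], [-0.0, 0.0, -1.0]]
wrist_force: [0.6, -0.2, -2.0]
gripper_width: 0.132
gripper_force: 30.0
```

Request:
jog_arm:
  increments:
    - [0, 0, 0.05, 0]
    - [0, 0, 0.05, 0]
    - [0, 0, 0, 0]

```text
time_s: 21.55
tcp_pos: [0.4702, -0.2067, 0.2239]
ee_rot: [[0.01, -1.0, 0.0], [-1.0, -0.01, -0.0], [0.0, -0.0, -1.0]]
wrist_force: [-2.8, 2.1, 7.4]
gripper_width: 0.13
gripper_force: 30.0
```

Request:
jog_arm:
  increments:
    - [0, -0.2, -0.02, 0]
    - [0, -0.3, 0, 0]
    - [0, -0.3, 0, 0]
    - [0, -0.3, 0, 0]
    - [0, -0.3, 0, 0]
    - [0, -0.3, 0, 0]
    - [0, -0.2, 0, 0]
    - [0, 0, 0, 0]

```text
time_s: 22.35
tcp_pos: [0.5076, -0.2066, 0.2239]
ee_rot: [[0.01, -1.0, -0.003], [-1.0, -0.01, -0.0], [0.0, 0.003, -1.0]]
wrist_force: [-3.7, -0.5, 6.4]
gripper_width: 0.134
gripper_force: 30.0
```

Run:
```python
from h import *
s=sense(); im=eyes.capture("wrist"); cv2.imwrite("pics/w4.png",im)
print(s["time_s"],s["tcp_pos"],s["wrist_force"].round(1),s["moment"].round(2)); np.save("s4.npy",s,allow_pickle=True)
```

```text
22.35 [ 0.50756173 -0.20664193  0.2239331 ] [-3.7 -0.5  6.4] [0.03 1.02 0.03]
```

View pics/w4.png

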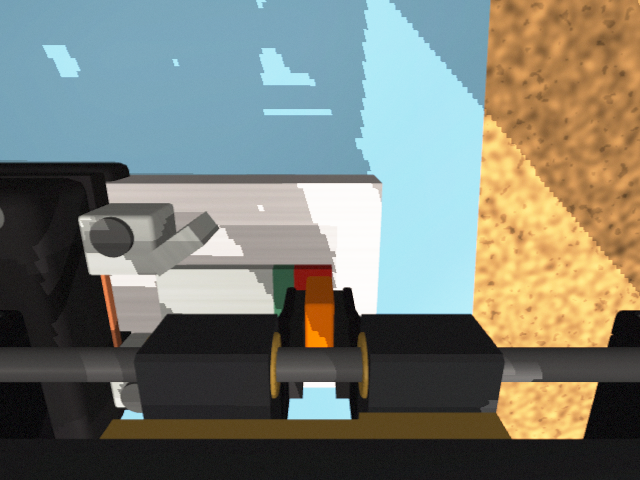

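The gauge lies flat between the ears, tip at u≈158, with its near edge at v≈265. Lateral force is nil, so I'll continue.

Request:
jog_arm:
  increments:
    - [0, -0.2, 0, 0]
    - [0, -0.2, 0, 0]
    - [0, -0.2, 0, 0]
    - [0, -0.2, 0, 0]
    - [0, -0.2, 0, 0]
    - [0, 0, 0, 0]

```text
time_s: 23.0
tcp_pos: [0.5277, -0.2064, 0.2239]
ee_rot: [[0.01, -1.0, -0.002], [-1.0, -0.01, -0.0], [0.0, 0.002, -1.0]]
wrist_force: [-3.5, -1.7, 5.7]
gripper_width: 0.137
gripper_force: 30.0
```

Run:
```python
from h import *
s=np.load("s4.npy",allow_pickle=True).item(); C=cam("wrist",s)
print(ray(C,(200,265.5),.036),ray(C,(330,265.5),.036),ray(C,(158,280),.036)); print(ray(C,(120,274),.056))
s=sense();print(s["wrist_force"],s["moment"])
```

```text
[ 0.56286774 -0.22511784  0.036     ] [ 0.50183179 -0.22567558  0.036     ] [ 0.58342486 -0.21755418  0.036     ]
[ 0.59001366 -0.22882354  0.056     ]
[-3.54773783 -1.7031077   5.70484617] [ 0.01177937  0.82688486 -0.04467059]
```

Request:
jog_arm:
  increments:
    - [0, -0.2, 0, 0]
    - [0, -0.2, 0, 0]
    - [0, -0.2, 0, 0]
    - [0, -0.2, 0, 0]
    - [0, -0.2, 0, 0]
    - [0, 0, 0, 0]

```text
time_s: 23.6
tcp_pos: [0.5478, -0.2062, 0.2239]
ee_rot: [[0.01, -1.0, -0.002], [-1.0, -0.01, -0.0], [0.0, 0.002, -1.0]]
wrist_force: [-3.4, -0.4, 5.6]
gripper_width: 0.136
gripper_force: 30.0
```

Request:
jog_arm:
  increments:
    - [0, 0, 0, 0]
    - [0, 0, 0, 0]
    - [0, 0, 0, 0]
    - [0, 0, 0, 0]
  grip: 28

```text
time_s: 24.0
tcp_pos: [0.5482, -0.2059, 0.223]
ee_rot: [[0.01, -1.0, -0.0], [-1.0, -0.01, 0.0], [-0.0, 0.0, -1.0]]
wrist_force: [0.0, 0.8, -0.4]
gripper_width: 0.311
gripper_force: 0.0
```

Request:
jog_arm:
  increments:
    - [0, 0, -0.5, 0]
    - [0, 0, -1, 0]
    - [0, 0, -1, 0]
    - [0, 0, -0.5, 0]
    - [0, 1, 0, 0]
    - [0, 1, 0, 0]
    - [0, 0.5, 0, 0]
    - [0, 0, 0, 0]

```text
time_s: 24.8
tcp_pos: [0.4972, -0.2065, 0.2834]
ee_rot: [[0.009, -1.0, -0.0], [-1.0, -0.009, 0.0], [-0.0, 0.0, -1.0]]
wrist_force: [1.3, 0.7, 0.2]
gripper_width: 0.322
gripper_force: 0.0
```

Request:
jog_arm:
  increments:
    - [0, 0, 0.6, 0]
    - [0, 0, 0.8, 0]
    - [0, 0, 0.8, 0]
    - [0, 0, 0.6, 0]
    - [0, 0, 0.35, 0]
    - [0, 0, 0, 0]
  grip: 0

```text
time_s: 25.4
tcp_pos: [0.4982, -0.2064, 0.2187]
ee_rot: [[0.01, -1.0, -0.003], [-1.0, -0.01, 0.0], [-0.0, 0.003, -1.0]]
wrist_force: [-1.3, 0.5, -0.3]
gripper_width: 0.004
gripper_force: 0.0
```

Request:
jog_arm:
  increments:
    - [0, -0.3, 0, 0]
    - [0, -0.3, 0, 0]
    - [0, -0.3, 0, 0]
    - [0, -0.2, 0, 0]
    - [0, 0, 0, 0]

```text
time_s: 25.9
tcp_pos: [0.5209, -0.2062, 0.2204]
ee_rot: [[0.01, -1.0, 0.001], [-1.0, -0.01, -0.0], [0.0, -0.001, -1.0]]
wrist_force: [-0.1, -0.2, 0.4]
gripper_width: 0.007
gripper_force: 0.0
```

Run:
```python
from h import *
s=sense(); im=eyes.capture("wrist"); cv2.imwrite("pics/w5.png",im)
print(s["time_s"],s["tcp_pos"],s["wrist_force"].round(1)); np.save("s5.npy",s,allow_pickle=True)
```

```text
25.9 [ 0.52093378 -0.20621282  0.22043667] [-0.1 -0.2  0.4]
```

View pics/w5.png

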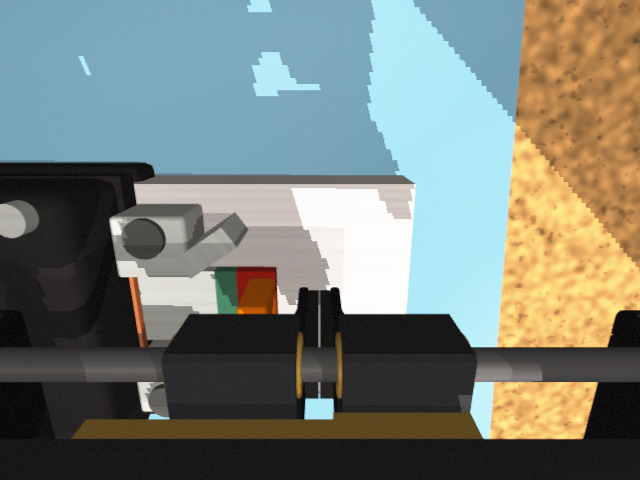

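Run:
```python
from h import *
s=np.load("s5.npy",allow_pickle=True).item(); C=cam("wrist",s); im=cv2.imread("pics/w5.png")
for v in (270,273): print(v,[im[v,u].tolist() for u in range(212,242,3)],[im[v,u].tolist() for u in range(270,284,2)])
print("green",ray(C,(217,270),.036),"red",ray(C,(237.5,270),.036),"tail",ray(C,(277,270),.036),"block front",ray(C,(414,184),.03))
print("finger front tip?",ray(C,(299,300),.10),ray(C,(299,300),.07))
print([im[300,u].tolist() for u in range(128,156,2)])
```

```text
270 [[83, 88, 87], [53, 62, 49], [41, 54, 34], [43, 56, 36], [38, 54, 31], [41, 54, 32], [40, 54, 31], [44, 57, 36], [28, 38, 56], [14, 16, 82]] [[15, 18, 83], [13, 14, 83], [14, 17, 82], [97, 100, 121], [152, 156, 164], [149, 154, 160], [150, 153, 162]]
273 [[213, 222, 223], [64, 84, 47], [64, 85, 49], [62, 85, 47], [65, 86, 49], [66, 88, 51], [65, 87, 52], [67, 86, 52], [32, 42, 113], [20, 28, 133]] [[20, 26, 135], [15, 25, 132], [13, 22, 123], [68, 70, 104], [156, 161, 168], [154, 157, 166], [153, 158, 167]]
green [ 0.56818892 -0.2237992   0.036     ] red [ 0.55871517 -0.22390065  0.036     ] tail [ 0.54046361 -0.22409608  0.036     ] block front [ 0.47911096 -0.26356012  0.03      ]
finger front tip? [ 0.52700947 -0.24052143  0.1       ] [ 0.52859049 -0.22570782  0.07      ]
[[19, 18, 21], [20, 20, 19], [43, 67, 115], [82, 138, 237], [63, 104, 187], [44, 75, 135], [112, 131, 167], [217, 225, 226], [217, 226, 226], [218, 225, 225], [219, 225, 225], [218, 223, 225], [218, 225, 225], [218, 224, 225]]
```

Request:
jog_arm:
  increments:
    - [0, -0.2, 0, 0]
    - [0, -0.2, 0, 0]
    - [0, -0.2, 0, 0]
    - [0, -0.2, 0, 0]
    - [0, -0.2, 0, 0]
    - [0, -0.2, 0, 0]
    - [0, -0.2, 0, 0]
    - [0, -0.2, 0, 0]
    - [0, 0, 0, 0]

```text
time_s: 26.85
tcp_pos: [0.553, -0.2059, 0.2202]
ee_rot: [[0.01, -1.0, 0.001], [-1.0, -0.01, -0.0], [0.0, -0.001, -1.0]]
wrist_force: [0.3, 0.2, -0.2]
gripper_width: 0.003
gripper_force: 0.0
```

```bash
cat > meas.py <<'E'
from h import *
import sys
s=sense(); im=eyes.capture("wrist"); cv2.imwrite(f"pics/{sys.argv[1]}.png",im); C=cam("wrist",s)
print(s["time_s"],s["tcp_pos"],s["wrist_force"].round(1))
b,g,r_=[im[...,i].astype(int) for i in range(3)]
red=(r_>60)&(r_>2.2*g)&(g<1.6*b+8); grn=(g>1.15*r_)&(g>1.15*b)&(g<140)
for n,m in(("red",red),("green",grn)):
    for v in range(262,312,4):
        u=np.nonzero(m[v,120:330])[0]+120
        if len(u)>4: print(n,v,u.min(),u.max()+1,ray(C,(u.min(),v),.036)[0].round(4),ray(C,(u.max()+1,v),.036)[0].round(4))
E
python3 meas.py w6
```

```text
26.85 [ 0.55295617 -0.20591142  0.22016862] [ 0.3  0.2 -0.2]
red 270 284 296 0.5693 0.5638
red 274 278 296 0.5721 0.5638
red 278 257 296 0.5819 0.5638
red 282 257 269 0.582 0.5764
red 286 259 267 0.5811 0.5774
red 290 258 266 0.5817 0.5779
red 294 258 265 0.5817 0.5784
red 298 258 297 0.5818 0.5634
red 302 258 263 0.5819 0.5795
green 266 176 190 0.6189 0.6125
green 278 181 256 0.6172 0.5824
green 282 174 257 0.6207 0.582
green 286 176 257 0.62 0.5821
green 290 167 257 0.6244 0.5821
green 294 165 316 0.6256 0.5544
green 298 180 309 0.6187 0.5577
green 302 175 315 0.6213 0.5549
green 306 180 258 0.6191 0.582
green 310 146 324 0.6356 0.5505
```

Request:
jog_arm:
  increments:
    - [0, -0.2, 0, 0]
    - [0, -0.2, 0, 0]
    - [0, -0.15, 0, 0]
    - [0, -0.15, 0, 0]
    - [0, 0, 0, 0]

```text
time_s: 27.4
tcp_pos: [0.5667, -0.2058, 0.2201]
ee_rot: [[0.01, -1.0, 0.001], [-1.0, -0.01, -0.0], [0.0, -0.001, -1.0]]
wrist_force: [0.6, -0.2, 0.3]
gripper_width: 0.005
gripper_force: 0.0
```

```bash
python3 meas.py w7 | head -14
python3 - <<'E'
from h import *
im=cv2.imread("pics/w7.png"); cv2.imwrite("pics/w7c.png",cv2.resize(im[190:340,130:330],None,fx=4,fy=4,interpolation=cv2.INTER_NEAREST))
E
```

```text
27.4 [ 0.56670837 -0.20577152  0.22011158] [ 0.6 -0.2  0.3]
red 278 257 296 0.5955 0.5774
red 282 257 296 0.5956 0.5774
red 286 257 267 0.5957 0.591
red 290 257 296 0.5957 0.5775
red 294 259 265 0.5949 0.5921
red 298 258 263 0.5954 0.5931
green 270 209 225 0.6175 0.6101
green 274 212 227 0.6163 0.6093
green 278 205 256 0.6197 0.596
green 282 211 256 0.617 0.5961
green 286 163 256 0.6396 0.5961
green 290 148 257 0.6469 0.5957
green 294 210 316 0.618 0.5681
```

View pics/w7c.png

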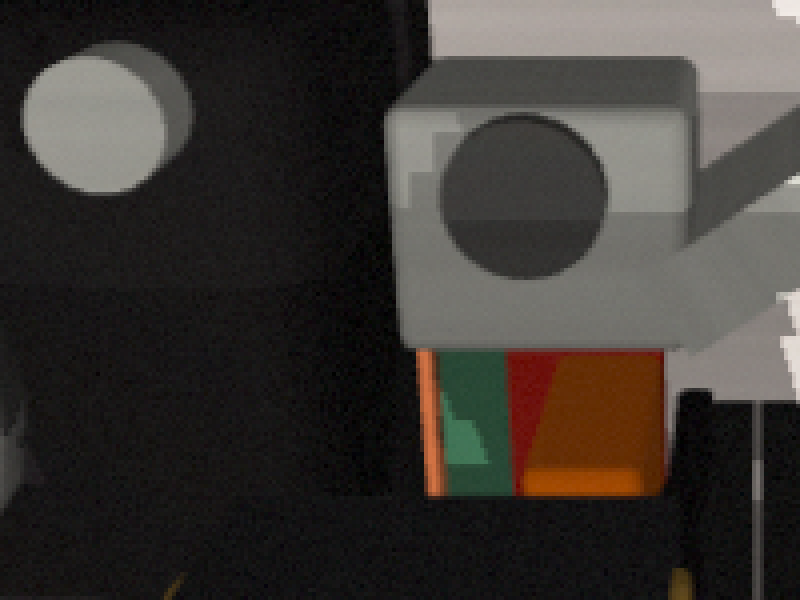

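The zoom shows about 7-8 mm of green outside the orange lip (x 443-510). All the steel is already inside, so I'll advance 2 mm more to centre the band.

Request:
jog_arm:
  increments:
    - [0, -0.06, 0, 0]
    - [0, -0.05, 0, 0]
    - [0, 0, 0, 0]

```text
time_s: 27.75
tcp_pos: [0.5683, -0.2058, 0.2201]
ee_rot: [[0.01, -1.0, -0.0], [-1.0, -0.01, 0.0], [-0.0, 0.0, -1.0]]
wrist_force: [-0.2, 0.4, -0.0]
gripper_width: 0.005
gripper_force: 0.3
```

Request:
jog_arm:
  increments:
    - [0, 0.2, 0, 0]
    - [0, 0.5, 0, 0]
    - [0, 1, 0, 0]
    - [0, 1, 0, 0]
    - [0, 0, -1, 0]
    - [0, 0, -1, 0]
    - [0, 0, -1, 0]
    - [0, 0, -1, 0]
    - [0, 0, -1, 0]
    - [0, 0, -1, 0]

```text
time_s: 28.75
tcp_pos: [0.5134, -0.2063, 0.341]
ee_rot: [[0.01, -1.0, 0.0], [-1.0, -0.01, 0.0], [-0.0, -0.0, -1.0]]
wrist_force: [0.6, 0.3, 0.6]
gripper_width: 0.003
gripper_force: 0.0
```

Request:
jog_arm:
  increments:
    - [-1, 0, 0, 0]
    - [-1, 0, 0, 0]
    - [0, 0, 0, 0]

```text
time_s: 29.05
tcp_pos: [0.513, -0.165, 0.3405]
ee_rot: [[0.012, -1.0, 0.0], [-1.0, -0.012, 0.0], [-0.0, -0.0, -1.0]]
wrist_force: [0.5, -0.4, 0.4]
gripper_width: 0.007
gripper_force: 0.0
```

Run:
```python
from h import *
s=sense(); im=eyes.capture("wrist"); print(s["time_s"],s["tcp_pos"]); C=cam("wrist",s); np.save("s8.npy",s,allow_pickle=True); cv2.imwrite("pics/w8.png",im)
t=eyes.capture("top"); u,v=proj(C,[.59,-.207,.036]).astype(int); print(u,v)
a=cv2.resize(im[max(v-60,0):v+60,max(u-70,0):u+70],None,fx=3,fy=3,interpolation=cv2.INTER_NEAREST)
b=cv2.resize(t[120:320,130:450],(576,360)); h=max(a.shape[0],b.shape[0])
a=cv2.copyMakeBorder(a,0,600-a.shape[0]-0 if 0 else 0,0,0,cv2.BORDER_CONSTANT)
a=cv2.resize(a,(380,int(a.shape[0]*380/a.shape[1]))); b=cv2.resize(b,(416,260))
H=max(len(a),len(b)); p=lambda x:cv2.copyMakeBorder(x,0,H-len(x),0,0,cv2.BORDER_CONSTANT)
cv2.imwrite("pics/fin.png",np.hstack([p(a),p(b)]))
for n in ["drawer_pad","socket","piston","spray_can","grease_jar","flask","driver","bench_pad","cabinet_drawer0_handle"]:
    o=eyes.spot_in("top",n); print(n,[(np.round(d["centre"],3).tolist(),d["conf"]) for d in o[:1]])
```

```text
29.05 [ 0.51304204 -0.16502827  0.34046462]
215 177
drawer_pad [([0.61, 0.266, 0.034], 0.59)]
socket []
piston []
spray_can [([0.662, -0.012, 0.19], 0.55)]
grease_jar []
flask [([0.51, 0.492, 0.102], 0.73)]
driver [([0.425, -0.538, 0.024], 0.8)]
bench_pad []
cabinet_drawer0_handle []
```

View pics/fin.png

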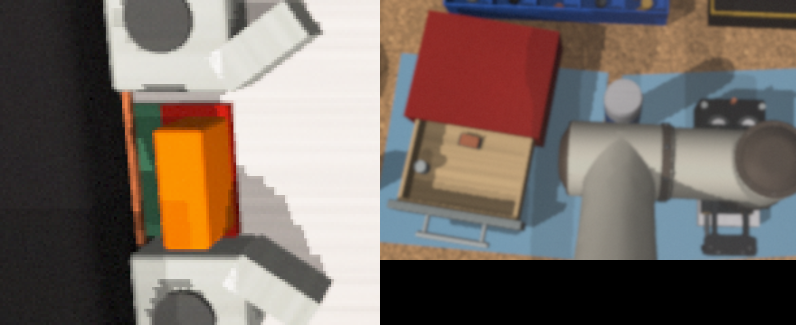

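Run:
```python
from h import *
s=np.load("s2.npy",allow_pickle=True).item(); C=cam("wrist",s); im=cv2.imread("pics/w2.png").astype(int).sum(2)
for u in (290,310,330,350): print(u,im[326:350,u].tolist(),[ray(C,(u,v),.0525)[:2].round(4).tolist() for v in (336,342)])
```

```text
290 [605, 608, 603, 603, 637, 653, 656, 652, 652, 656, 656, 652, 600, 553, 533, 531, 523, 322, 321, 354, 386, 183, 132, 153] [[0.4569, 0.2957], [0.4502, 0.2959]]
310 [599, 600, 603, 601, 605, 610, 620, 652, 654, 659, 654, 654, 653, 576, 556, 558, 558, 587, 601, 381, 316, 158, 135, 143] [[0.4568, 0.2761], [0.45, 0.2762]]
330 [605, 603, 602, 609, 610, 610, 604, 608, 614, 655, 657, 658, 659, 661, 581, 552, 559, 581, 587, 580, 572, 259, 138, 143] [[0.4566, 0.2565], [0.4499, 0.2565]]
350 [597, 591, 597, 603, 605, 607, 610, 610, 605, 606, 590, 652, 654, 654, 639, 544, 554, 583, 587, 564, 530, 241, 129, 146] [[0.4565, 0.2369], [0.4497, 0.2368]]
```

The last view shows the green band across the face with about 5 mm outside, the red fully outside, and the pad and socket still in the drawer. I'll check that the drawer is still at its stop after the release by measuring the handle with the wrist camera.

Run:
```python
from h import *
plan([.4375,.277,.4045],-97)
```

```text
n 23 from [ 0.5139 -0.1666  0.34  ] -89.46 dyaw -7.54
[[-0.966,0.157,-0.14,0.072],[-0.965,0.163,-0.14,0.072],[-0.964,0.168,-0.14,0.072],[-0.963,0.174,-0.14,0.072],[-0.962,0.179,-0.14,0.072],[-0.961,0.185,-0.14,0.072],[-0.96,0.19,-0.14,0.072],[-0.959,0.196,-0.14,0.072],[-0.958,0.201,-0.14,0.072],[-0.956,0.207,-0.14,0.072]]
[[-0.955,0.212,-0.14,0.072],[-0.954,0.218,-0.14,0.072],[-0.953,0.223,-0.14,0.072],[-0.951,0.228,-0.14,0.072],[-0.95,0.234,-0.14,0.072],[-0.949,0.239,-0.14,0.072],[-0.947,0.245,-0.14,0.072],[-0.946,0.25,-0.14,0.072],[-0.945,0.256,-0.14,0.072],[-0.943,0.261,-0.14,0.072]]
[[-0.942,0.266,-0.14,0.072],[-0.94,0.272,-0.14,0.072],[-0.938,0.277,-0.14,0.072]]
```

Request:
jog_arm:
  increments:
    - [-0.97, 0.16, -0.2, 0.072]
    - [-0.97, 0.16, -0.2, 0.072]
    - [-0.96, 0.17, -0.2, 0.072]
    - [-0.96, 0.17, -0.2, 0.072]
    - [-0.96, 0.18, -0.2, 0.072]
    - [-0.96, 0.18, -0.2, 0.072]
    - [-0.96, 0.19, -0.2, 0.072]
    - [-0.96, 0.2, -0.2, 0.072]
    - [-0.96, 0.2, -0.2, 0.072]
    - [-0.96, 0.21, -0.2, 0.072]

```text
time_s: 30.6
tcp_pos: [0.4805, 0.0274, 0.3803]
ee_rot: [[-0.048, -0.999, 0.0], [-0.999, 0.048, 0.0], [-0.0, -0.0, -1.0]]
wrist_force: [0.9, -0.1, 0.9]
gripper_width: 0.008
gripper_force: 0.0
```

Request:
jog_arm:
  increments:
    - [-0.96, 0.21, -0.2, 0.072]
    - [-0.95, 0.22, -0.2, 0.072]
    - [-0.95, 0.22, -0.2, 0.072]
    - [-0.95, 0.23, -0.2, 0.072]
    - [-0.95, 0.23, -0.2, 0.072]
    - [-0.95, 0.24, -0.2, 0.072]
    - [-0.95, 0.24, 0, 0.072]
    - [-0.95, 0.25, 0, 0.072]
    - [-0.94, 0.26, 0, 0.072]
    - [-0.94, 0.26, 0, 0.072]

```text
time_s: 31.6
tcp_pos: [0.4473, 0.2202, 0.4042]
ee_rot: [[-0.105, -0.994, 0.0], [-0.994, 0.105, 0.0], [-0.0, -0.0, -1.0]]
wrist_force: [-0.2, -0.3, 0.3]
gripper_width: 0.002
gripper_force: 0.0
```

Request:
jog_arm:
  increments:
    - [-0.94, 0.27, 0, 0.072]
    - [-0.94, 0.27, 0, 0.072]
    - [-0.94, 0.28, 0, 0.072]
    - [0, 0, 0, 0]
    - [0, 0, 0, 0]

```text
time_s: 32.1
tcp_pos: [0.4374, 0.2774, 0.4039]
ee_rot: [[-0.122, -0.993, -0.0], [-0.993, 0.122, -0.0], [0.001, 0.0, -1.0]]
wrist_force: [0.1, -0.2, 0.6]
gripper_width: 0.005
gripper_force: 0.0
```

Run:
```python
from h import *
s=sense(); im=eyes.capture("wrist"); cv2.imwrite("pics/w9.png",im); C=cam("wrist",s); print(s["time_s"],s["tcp_pos"])
g=im.astype(int).sum(2)//3
c=np.array([.437,.2816,.047]); u0,v0=proj(C,c); print("expect",u0,v0)
for dv in (-30,-10,10,30): v=int(v0)+dv; print(v,g[v,int(u0)-28:int(u0)+28].tolist())
for n in ("cabinet_drawer0_handle","cabinet","socket","drawer_pad"): print(n,[(np.round(d["centre"],3).tolist(),d["conf"]) for d in eyes.spot_in("wrist",n)[:2]])
```

```text
32.1 [0.43742168 0.27738095 0.40393984]
expect 319.44774743992946 222.0216147360699
192 [141, 185, 205, 206, 207, 206, 206, 207, 207, 206, 207, 206, 207, 206, 207, 206, 206, 207, 207, 206, 207, 190, 138, 123, 155, 181, 210, 224, 230, 235, 237, 235, 227, 218, 190, 196, 205, 206, 205, 205, 206, 202, 191, 179, 183, 182, 174, 165, 161, 160, 169, 179, 186, 188, 186, 184]
212 [147, 191, 206, 207, 206, 207, 205, 205, 206, 205, 206, 205, 205, 205, 205, 206, 206, 205, 207, 206, 205, 173, 120, 126, 157, 183, 214, 225, 230, 236, 237, 233, 227, 212, 205, 205, 206, 205, 205, 205, 206, 206, 206, 190, 172, 171, 174, 176, 175, 170, 167, 166, 173, 185, 190, 193]
232 [183, 205, 206, 204, 205, 207, 205, 204, 205, 205, 205, 205, 205, 204, 205, 204, 205, 206, 205, 206, 205, 173, 125, 131, 164, 188, 215, 225, 233, 237, 236, 232, 223, 204, 201, 204, 204, 205, 204, 205, 205, 205, 205, 200, 165, 128, 124, 132, 137, 157, 166, 159, 153, 144, 141, 144]
252 [204, 204, 205, 205, 205, 205, 206, 205, 205, 205, 204, 205, 206, 204, 205, 205, 206, 205, 205, 205, 206, 160, 117, 138, 167, 193, 215, 227, 235, 238, 237, 229, 219, 190, 195, 205, 205, 205, 204, 205, 205, 203, 205, 204, 206, 200, 184, 181, 181, 176, 171, 169, 170, 169, 167, 165]
cabinet_drawer0_handle [([0.562, 0.245, 0.022], 0.94)]
cabinet [([0.611, 0.249, 0.03], 0.92)]
socket [([0.558, 0.343, 0.05], 0.91)]
drawer_pad [([0.616, 0.263, 0.034], 0.82)]
```

Run:
```python
from h import *
print(r.finish_job())
```

```text
the job is handed in; nothing more can be done
None
```

The job is handed in: the drawer is out at its stop (within about 1 mm by the wrist camera) with the pad and socket still in it, and the gauge lies in the pad gap with the caliper's face across the green band (about 5 mm of green and all the red outside). I saw no other object disturbed, though the arm hid the jar, piston and bench pad in the last top view, and I viewed 12 pictures, two over the limit of 10.

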